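# Load a slide carrier through the scanner's dust flap

## Robot

A 7-joint arm with a two-finger parallel gripper is mounted at the origin on a cart in front of the work surface, level with it; the furniture and walls round the work are solid. World frame = base frame: x ahead of the robot, y to its left, z up, the work surface at z = 0. Lengths are in mm, angles in rad, forces in N, time in s.
With the tool pointing down it reaches from about 425 to 875 mm from the base axis. Payload 4.7 kg.
Tool frame: the origin (TCP) lies on the mounting face of the last link; the fingertips stand 182 mm ahead of it and the grasp point (between the pads) lies ctrl.hold_point_z ahead of it (ctrl.hold_point_z is the distance from the TCP to the grasp point, in mm); z points along the fingers, x is the direction in which the jaws open and shut, and the axes are right-handed (so a half turn about z gives the same grasp; the last joint's range is limited). The gripper opens to 87 mm and grips with 3 to 60 N. Pads are 19 mm wide; open, the fingers measure 117 mm over their backs; the gripper's body (75 mm by 190 mm) begins 51 mm behind the grasp point.
Start: joints at [1.295, 0.321, -0.07, 1.45, 0.023, 1.371, -0.057], TCP at [185.727, -622.906, 404.787] pointing down, gripper open.
Joint ranges: [-2.86, 2.86], [-0.3, 2.09], [-1.38, 1.24], [0.06, 2.45], [-1.56, 4.7], [0.09, 2.05], [-2.69, 2.69]. Speed limits (rad/s): [2.57, 2.57, 3.14, 3.14, 3.14, 3.14, 3.14].

## Interface

Orientations are given as a unit quaternion [w, x, y, z].
In Python, from station import ctrl gives the robot as it stands.
- The arm moves only by the shell command python3 -m inch 'ROWS' [FORCE]. ROWS is JSON, a list of rows, each a list of 3 entries, a list of its own where there are three numbers: the turn, a rotation vector about the tool's x, y, z in rad, then the shift along the tool's x, y, z in m, then the opening, from -1 (shut) to 1 (fully open). In form: [[[wx, wy, wz], [x, y, z], grip], ...]. A call has 1 to 20 rows; each row is the pose to reach, as a shift and turn from the pose measured when the call began, along the tool's axes at that moment; what a row does not reach only later rows make up. A row lasts 1/12 s, in which the tool goes at most 41.7 mm and 7.16 degrees, less where a joint would pass 70% of its speed; a pose out of reach is approached as far as the arm can. A call with a gripper value outside its range is refused whole. The fingers move at their own pace and stop on an object; FORCE is the grip in N (left out, the last holds). Time passes only in rows, so rows that repeat a pose let the fingers close. It gives the time, the measured TCP pose, the force and the opening at its end, in the units of the state.
- ctrl.get_obs(): the state, without advancing time (a new reading comes with each control period).
- ctrl.get_image(name): name is "scene" or "side" or "wrist"; returns the picture (480x640x3 uint8, blue, green, red); there is no depth.
- ctrl.camera_params(name): a dict with "camera_matrix" (3x3 intrinsics, pixels), "pose" (4x4, takes a point from camera to world coordinates); the wrist camera has in their place "T_tool_cam" (4x4, takes a point from camera to tool coordinates, whose origin is the TCP and whose axes are the tool frame's). Camera axes: x right, y down, z forward; pixel columns grow to the right and rows downward; lengths in mm; the calibration is good to about 2 mm. A picture is of the moment at which its call begins: read the wrist's pose just before it. camera_params takes no time and is no camera call.
- ctrl.job_done(): hands the job in, once; it reports no verdict.
Trained networks look in the newest picture that a camera, given by its name, has taken for a name from the list of things; names that differ only in an ending like _2 or _b are one class to them, and where a whole thing is asked for, a point or a joint stands for the part that bears it (a point fixed in the world has none). Each returns a list of dicts, best first, with "score" (0 to 1); they miss things now and then, are a little off and sometimes report something else, mostly with a low value. They report only what shows in the picture. A call takes as long as a camera call.
- ctrl.recognise(camera, thing): "extent" ([left, top, right, bottom] in pixels, round what is visible of it).
- ctrl.place_of(camera, thing): "uv" ([column, row] in pixels: a listed point, or the origin of a listed thing).
The state is a dict: "time_s": time; "qpos": joint angles; "dq": joint speeds; "tau": joint torques, N m; "eef_pos": TCP position; "ee_rot": TCP orientation; "force": force on the tool from outside, world axes, zero at the start; "torque": the same for the moment, N m; "gripper_width": finger opening in mm.
Only numpy, scipy, OpenCV 4.12 (cv2) and the standard library are available. Lean on these libraries where they do the work, as an engineer would, in place of code of your own. Each camera call takes 0.05 s, during which the arm holds its last target.

## Task

Pick up the blue slide carrier (its fin is the handle), lay it flat on the apron of the white scanner dock in front of the orange split flap, then slide it in through the flap until the hidden plunger at the back of the bay is pushed fully home, so that the flap falls shut behind it. How deep the plunger sits differs every time, so feel for the firm stop and push gently: more than 20 N crushes the buffer behind the plunger. Let go of the carrier and leave the other things on the bench where they are.

Things in the scene. Friction and masses are not known exactly. Their poses are not given: they have to be found in the camera images.
- carrier: blue slide carrier, a flat tray 84 (x) x 72 (y) x 13.5 mm high with two glass slides on it and an upright grip fin in its middle: 36 mm long (x), 10 mm thick (y), reaching 81 mm above the underside. 130 g; slick plastic that slides easily (friction about 0.15). Origin: centre of the underside; z up. A half turn about z makes no difference.
- carrier_grip (a point): the point to pinch on the carrier's fin, in the fin's middle, 66 mm above the carrier's underside; pinch across the fin's 10 mm thickness (carrier y)
- dock: white fixed scanner dock, 275 (x) x 104 (y) x 45 mm high. Origin: centre line, on the bench; x is the direction in which the carrier is pushed in, z up. The floor is level, 10 mm above the bench. Open apron from x = -145 to -45 mm between grey guides 12 mm high and 93 mm apart that narrow to 76 mm at the flap; then the roofed bay, 76 mm wide and 30 mm high inside, to x = 122 mm
- dock_flap (a point): point on the floor under the shut flap, on the centre line, at dock x = -45 mm; the bay begins here
- dock_roof (a point): point at the height of the bay roof's top (45 mm above the bench), on the centre line at dock x = 40 mm, in the slot 26 mm wide that runs along the roof's middle and is open to the front: the carrier's fin stands up through it, so a gripper that holds the fin stays above the roof
- dock_apron (a point): point on the apron's floor on the centre line, at dock x = -98 mm, z = 10 mm: where the centre of the carrier's underside goes when it is laid down in front of the shut flap (11 mm between carrier and flap)
- flap_left (a joint): left half of the orange split dust flap (24 x 24 mm), hinged at its upper edge 36 mm above the bench; 0 = shut (hanging), grows to 1.45 rad as its lower edge swings into the bay. A light spring shuts it; both halves together resist the carrier with about 3 to 5 N. It rides on the carrier's top until the carrier's tail is about 22 mm past it, then falls shut
- flap_right (a joint): right half of the flap, the same
- plunger (a joint): sliding brass plunger at the back of the bay, on the centre line: 0 = out, 0.010 m = fully home on a firm stop. It moves with about 5 N (friction, no spring) and stays where it is pushed. Its place varies: with it fully home the carrier's centre is at a dock x somewhere from +22 to +54 mm, the flap clear of the carrier in every case
- buffer (a joint): stiff sprung buffer that carries the plunger's stop: 0 = not loaded; once the plunger is fully home it yields from 10 N on, by 1 mm for each further 4 N. 0.0025 m (20 N) is too much; it springs back when let go
- filter_carton: small white carton with a purple band, 50 x 74 x 32 mm, bystander; origin: centre of underside
- timer: white bench timer, 41 x 68 x 55 mm, bystander; origin: centre of underside
- medium_bottle: small bottle with blue cap, 44 x 45 x 88 mm, bystander; origin: centre of underside
- dish: clear round dish, 64 mm across, 18 mm high, bystander; origin: centre of underside

How it is judged (in metres and radians):
On the way, in this order (a step that is already met when the one before it is completed fails the run):
1. the carrier lies low on the apron, before the shut flap (x of carrier in the frame of dock between -0.135 and -0.08 m and y of carrier in the frame of dock between -0.012 and 0.012 m and z of carrier in the frame of dock below 0.0145 m and angle between carrier's own z axis and vertical below 0.1 rad and value of joint each of flap_left, flap_right below 0.15 rad), for 0.1 s.
2. the carrier, sliding low on the dock's floor, holds both halves of the flap open (x of carrier in the frame of dock between -0.08 and 0.015 m and z of carrier in the frame of dock below 0.016 m and value of joint each of flap_left, flap_right above 0.4 rad), for 0.1 s.
At the end, for the whole second after the job is handed in: The carrier lies flat and at rest inside the bay (tilt under 0.06 rad, in line within 0.1 rad), the plunger is pushed in by at least 8.5 of its 10 mm, and both halves of the flap are shut behind it (within 0.12 rad) (value of joint plunger above 0.0085 m and value of joint each of flap_left, flap_right below 0.12 rad and x of carrier in the frame of dock between 0.017 and 0.06 m and y of carrier in the frame of dock between -0.005 and 0.005 m and z of carrier in the frame of dock below 0.0135 m and angle between carrier's own z axis and vertical below 0.06 rad and angle between the x axis of carrier and the x axis of dock, either way round below 0.1 rad and linear speed of carrier below 0.02 m/s); the robot touches nothing.
It fails at once if the buffer behind the plunger is crushed by more than 2.5 mm (pushed with over 20 N) (value of joint buffer above 0.0025 m).
It fails at once if the carrier is slammed or jammed against the dock (contact force over 60 N) (contact force between carrier and dock above 60 N).
It fails at once if a bystander is moved by more than 20 mm (distance of any of filter_carton, timer, medium_bottle, dish from where it was at the start of the episode above 0.02 m).
It also fails if it takes over 50 s, if anything falls off the work surface, if the arm or the gripper's body presses on something with over 40 N, if the wrist force passes 120 N, or if a joint passes its speed limit or range.

## Working session

There is one attempt and no reset: what is moved stays moved. The work goes in short steps, Python scripts to look and compute and a shell command to move; the robot and the scene stay as the last step left them, time stands still between calls to the robot, and variables do not carry over. Pictures are saved under pics/ and viewed, and the job is handed in when it is done.

```bash
ls; mkdir -p pics; cat > h.py <<'E'
import numpy as np,cv2
from station import ctrl
def snap(c,f):
    im=ctrl.get_image(c); cv2.imwrite('pics/'+f,im); return im
def ray(c,uv,T=None):
    p=ctrl.camera_params(c);K=np.array(p['camera_matrix'])
    P=np.array(p['pose']) if 'pose' in p else T@np.array(p['T_tool_cam'])
    d=P[:3,:3]@np.linalg.inv(K)@np.array([uv[0],uv[1],1.]);return P[:3,3],d/np.linalg.norm(d)
def onz(c,uv,z,T=None):
    o,d=ray(c,uv,T);return o+d*(z-o[2])/d[2]
def proj(c,X,T=None):
    p=ctrl.camera_params(c);K=np.array(p['camera_matrix'])
    P=np.array(p['pose']) if 'pose' in p else T@np.array(p['T_tool_cam'])
    x=np.linalg.inv(P)@np.append(X,1);u=K@x[:3];return u[:2]/u[2]
from scipy.spatial.transform import Rotation as R
def toolT():
    o=ctrl.get_obs();q=o['ee_rot'];T=np.eye(4);T[:3,:3]=R.from_quat([q[1],q[2],q[3],q[0]]).as_matrix();T[:3,3]=o['eef_pos'];return T
E
python3 - <<'E'
from h import *
o=ctrl.get_obs();print(o,ctrl.hold_point_z)
for c in('scene','side'):
    snap(c,c+'0.png');print(c,np.array(ctrl.camera_params(c)['pose']).round(2).tolist())
    for t in('carrier','carrier_grip','dock','dock_flap','dock_roof','dock_apron'):
        print(t,[(np.round(r['uv']),round(r['score'],2)) for r in ctrl.place_of(c,t)][:2])
E
```

```text
pics
{'time_s': 0.0, 'qpos': array([ 1.29508136,  0.32185643, -0.07007317,  1.45166926,  0.02258152,
        1.37077722, -0.0569343 ]), 'dq': array([ 1.20321274e-03,  6.81814183e-06, -2.14491910e-03, -2.50676449e-04,
       -4.69153135e-04,  1.84900679e-04, -4.70889076e-04]), 'tau': array([ 2.54033494e-04, -4.91289926e+01, -4.03766893e-01, -3.12532067e+01,
       -6.41038315e-02,  4.36805247e-02,  1.26536056e-04]), 'eef_pos': array([ 185.66396693, -622.71526723,  403.64224314]), 'ee_rot': array([-5.41262855e-04,  8.01796728e-01, -5.97596085e-01, -7.95037364e-04]), 'force': array([-0.32199649, -0.09068922,  0.08761504]), 'torque': array([0.06107623, 0.01630005, 0.03416712]), 'gripper_width': 86.88429561348718} 163.5
scene [[1.0, -0.06, 0.05, 518.53], [-0.08, -0.81, 0.58, -775.18], [0.01, -0.59, -0.81, 1144.85], [0.0, 0.0, 0.0, 1.0]]
carrier [(array([278., 183.]), 0.89)]
carrier_grip []
dock [(array([297., 259.]), 0.59)]
dock_flap [(array([280., 254.]), 0.85)]
dock_roof [(array([316., 249.]), 0.75)]
dock_apron [(array([258., 252.]), 0.73), (array([381., 380.]), 0.15)]
side [[-0.38, 0.71, -0.6, 1232.7], [0.93, 0.29, -0.25, 255.67], [-0.0, -0.65, -0.76, 898.42], [0.0, 0.0, 0.0, 1.0]]
carrier [(array([432., 267.]), 0.94)]
carrier_grip [(array([439., 246.]), 0.68)]
dock [(array([331., 247.]), 0.85)]
dock_flap [(array([337., 228.]), 0.91)]
dock_roof [(array([316., 244.]), 0.97)]
dock_apron [(array([344., 213.]), 0.88)]
```

View pics/scene0.png

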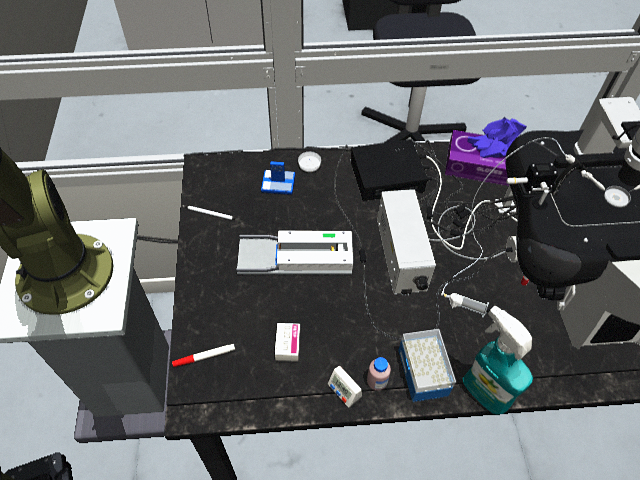

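View pics/side0.png

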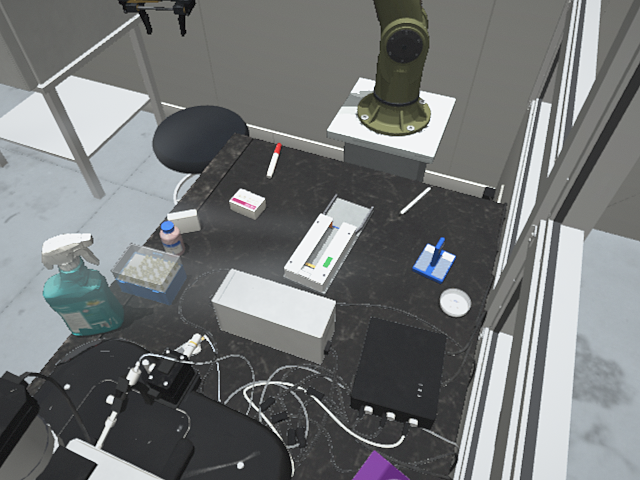

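```bash
python3 - <<'E'
from h import *
for n,a,b,z in(('carrier',(278,183),(432,267),0),('roof',(316,249),(316,244),45),('flap',(280,254),(337,228),10),('apron',(258,252),(344,213),10),('dock',(297,259),(331,247),0),('grip',None,(439,246),66)):
    for c,u in(('scene',a),('side',b)):
        if u: print(n,c,onz(c,u,z).round(1))
E
```

```text
carrier scene [517.1 247.2   0. ]
carrier side [524.1 245.1   0. ]
roof scene [597.4  -7.6  45. ]
roof side [594.3 -10.7  45. ]
flap scene [511.6   8.7  10. ]
flap side [503.5   6.4  10. ]
apron scene [458.6  18.6  10. ]
apron side [451.2   5.1  10. ]
dock scene [552.1  -2.3   0. ]
dock side [555.8  11.4   0. ]
grip side [514.7 246.5  66. ]
```

```bash
cat >> h.py <<'E'
def plan(pos,yaw_x):
    """shift/turn in tool axes to reach TCP pos (mm), tool down with tool x at yaw_x (deg)"""
    T=toolT();a=np.radians(yaw_x);x=np.array([np.cos(a),np.sin(a),0]);z=np.array([0,0,-1.]);
    G=np.c_[x,np.cross(z,x),z];rv=R.from_matrix(T[:3,:3].T@G).as_rotvec()
    s=T[:3,:3].T@(np.array(pos)-T[:3,3])/1000
    print('turn',rv.round(4),'shift',s.round(4),'n',np.linalg.norm(s)/.0417)
E
python3 - <<'E'
from h import *
plan([520,-250,400],-90);plan([500,235,400],-90);print(ctrl.camera_params('wrist'))
E
```

```text
turn [ 0.000e+00 -2.000e-04  2.898e-01] shift [-0.2618 -0.4269  0.0048] n 12.010439958183316
turn [ 0.000e+00 -2.000e-04  2.898e-01] shift [-0.7323 -0.5463  0.0047] n 21.910855992705745
{'camera_matrix': array([[339.70571985,   0.        , 321.19846081],
       [  0.        , 339.70571985, 238.29869083],
       [  0.        ,   0.        ,   1.        ]]), 'T_tool_cam': array([[ 9.99999577e-01,  7.72428523e-04,  4.98566848e-04,
         5.17605013e-02],
       [-8.74919714e-04,  9.66134001e-01,  2.58039388e-01,
        -7.05029821e+01],
       [-2.82365400e-04, -2.58039715e-01,  9.66134269e-01,
         1.98435974e+01],
       [ 0.00000000e+00,  0.00000000e+00,  0.00000000e+00,
         1.00000000e+00]])}
```

```bash
python3 -m inch '[[[0,0,0.1],[-0.26,-0.42,0.005],1],[[0,0,0.2],[-0.26,-0.42,0.005],1],[[0,0,0.29],[-0.26,-0.42,0.005],1],[[0,0,0.29],[-0.26,-0.42,0.005],1],[[0,0,0.29],[-0.26,-0.42,0.005],1],[[0,0,0.29],[-0.26,-0.42,0.005],1],[[0,0,0.29],[-0.26,-0.42,0.005],1],[[0,0,0.29],[-0.26,-0.42,0.005],1],[[0,0,0.29],[-0.26,-0.42,0.005],1],[[0,0,0.29],[-0.26,-0.42,0.005],1],[[0,0,0.29],[-0.61,-0.51,0.005],1],[[0,0,0.29],[-0.61,-0.51,0.005],1],[[0,0,0.29],[-0.61,-0.51,0.005],1],[[0,0,0.29],[-0.61,-0.51,0.005],1],[[0,0,0.29],[-0.61,-0.51,0.005],1],[[0,0,0.29],[-0.61,-0.51,0.005],1],[[0,0,0.29],[-0.61,-0.51,0.005],1],[[0,0,0.29],[-0.61,-0.51,0.005],1],[[0,0,0.29],[-0.61,-0.51,0.005],1],[[0,0,0.29],[-0.61,-0.51,0.005],1]]'
python3 - <<'E'
from h import *
T=toolT();print(T.round(3).tolist())
snap('wrist','w1.png')
Z=dict(carrier=0,carrier_grip=66,dock=0,dock_flap=10,dock_roof=45,dock_apron=10)
for t in Z:
    for r in ctrl.place_of('wrist',t)[:2]: print(t,np.round(r['uv'],1),round(r['score'],2),onz('wrist',r['uv'],Z[t],T).round(1))
print(ctrl.get_obs()['qpos'].round(2))
E
```

```text
time_s: 2.37
eef_pos: [499.4, 105.5, 400.2]
ee_rot: [0.0, -0.707, 0.707, -0.001]
force: [2.4, -0.2, -0.4]
gripper_width: 86.8
[[-0.0, -1.0, 0.001, 499.402], [-1.0, 0.0, -0.001, 105.512], [0.001, -0.001, -1.0, 400.249], [0.0, 0.0, 0.0, 1.0]]
carrier [194.9 195. ] 0.77 [519.1 246.5  -0. ]
carrier_grip [168.8 203.9] 0.88 [519.6 247.2  66. ]
dock [413.1 161.6] 0.86 [555.7   4.5   0. ]
dock_flap [409.  205.9] 0.58 [508.5   8.4  10. ]
dock_roof [430.9 121.1] 0.82 [594.4   2.4  45. ]
dock_apron [400.4 252.6] 0.58 [454.7  14.6  10. ]
[ 0.42  0.06 -0.7   1.78  0.04  1.32 -1.86]
```

View pics/w1.png

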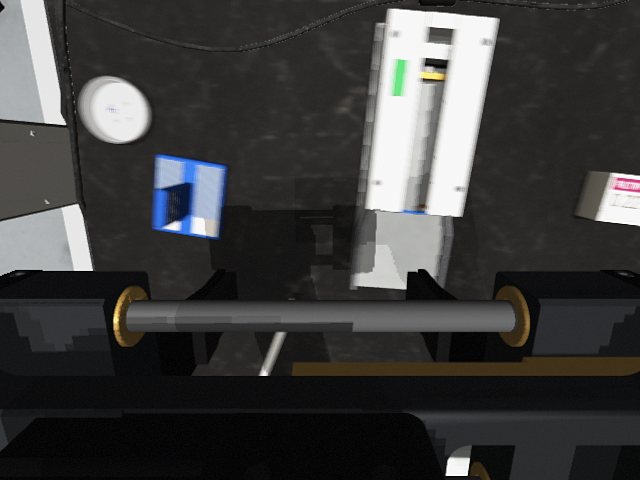

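```bash
python3 - <<'E'
from h import *
T=toolT();snap('wrist','w2.png')
def an(a,b):
    d=b-a;return np.degrees(np.arctan2(d[1],d[0])).round(1),np.linalg.norm(d).round(1)
C=[onz('wrist',u,13.5,T) for u in((219,238),(227,165),(158,155),(153,230))]
print(np.round(C,1),np.mean(C,0));[print(an(C[i],C[(i+1)%4])) for i in range(4)]
C=[onz('wrist',u,45,T) for u in((368,208),(390,10),(498,19),(463,216))]
print(np.round(C,1),np.mean(C,0));[print(an(C[i],C[(i+1)%4])) for i in range(4)]
Z=dict(carrier=0,carrier_grip=66,dock=0,dock_flap=10,dock_roof=45,dock_apron=10)
for t in Z:
    for r in ctrl.place_of('wrist',t)[:1]: print(t,np.round(r['uv'],1),round(r['score'],2),onz('wrist',r['uv'],Z[t],T).round(1))
im=cv2.imread('pics/w2.png')
cv2.imwrite('pics/w2a.png',cv2.resize(im[130:260,130:250],None,fx=5,fy=4.6,interpolation=cv2.INTER_CUBIC))
cv2.imwrite('pics/w2b.png',cv2.resize(im[0:300,340:520],None,fx=2,fy=2,interpolation=cv2.INTER_CUBIC))
E
```

```text
[[473.3 215.2  13.5]
 [552.9 200.4  13.5]
 [563.3 271.8  13.5]
 [482.6 287.5  13.5]] [518.03240822 243.71274185  13.5       ]
(np.float64(-10.5), np.float64(81.0))
(np.float64(81.7), np.float64(72.2))
(np.float64(169.0), np.float64(82.2))
(np.float64(-97.4), np.float64(73.0))
[[512.2  54.5  45. ]
 [685.3  41.3  45. ]
 [678.3 -53.1  45. ]
 [503.8 -41.1  45. ]] [5.94895659e+02 3.98966902e-01 4.50000000e+01]
(np.float64(-4.4), np.float64(173.6))
(np.float64(-94.3), np.float64(94.6))
(np.float64(176.0), np.float64(174.8))
(np.float64(85.0), np.float64(95.9))
carrier [193.9 194.3] 0.57 [520.3 243.4   0. ]
carrier_grip [163.2 206.3] 0.85 [517.9 248.4  66. ]
dock [408.8 163.1] 0.93 [553.9   5.3   0. ]
dock_flap [405.5 204.9] 0.84 [509.4   8.5  10. ]
dock_roof [425.6 120.5] 0.92 [594.7   3.5  45. ]
dock_apron [397.  251.7] 0.66 [455.7  14.9  10. ]
```

View pics/w2a.png

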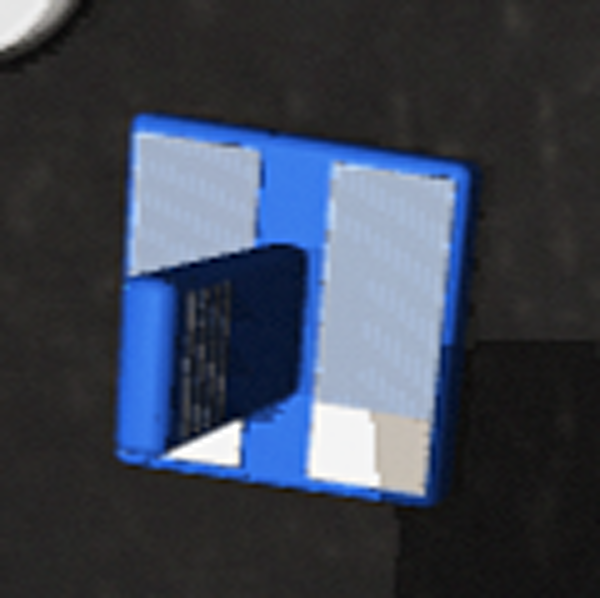

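View pics/w2b.png

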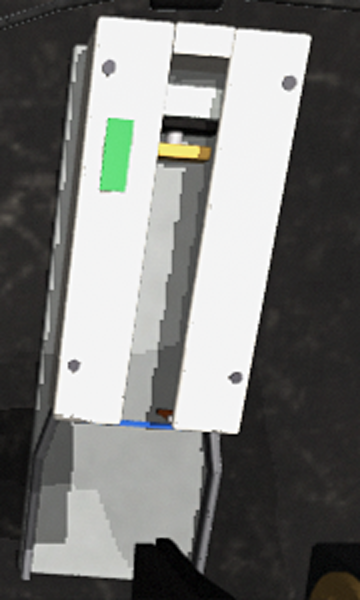

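```bash
python3 - <<'E'
from h import *
plan([518,247,330],-99.3)
E
```

```text
turn [-1.000e-04 -2.000e-04  1.612e-01] shift [-0.1441 -0.018   0.0697] n 3.8622124949252328
```

```bash
python3 -m inch '[[[0,0,0.1],[-0.06,-0.01,0.03],1],[[0,0,0.161],[-0.1,-0.018,0.05],1],[[0,0,0.161],[-0.144,-0.018,0.07],1],[[0,0,0.161],[-0.144,-0.018,0.07],1],[[0,0,0.161],[-0.144,-0.018,0.07],1],[[0,0,0.161],[-0.144,-0.018,0.07],1]]'
python3 - <<'E'
from h import *
T=toolT();snap('wrist','w3.png')
for t,z in (('carrier',0),('carrier_grip',66)):
    for r in ctrl.place_of('wrist',t)[:1]: print(t,np.round(r['uv'],1),round(r['score'],2),onz('wrist',r['uv'],z,T).round(1))
E
```

```text
time_s: 3.57
eef_pos: [516.9, 249.2, 328.3]
ee_rot: [-0.001, -0.649, 0.76, 0.001]
force: [0.3, -1.0, 0.7]
gripper_width: 86.9
carrier [326.6 222.1] 0.91 [518.7 243.7   0. ]
carrier_grip [325. 240.] 0.97 [520.  245.8  66. ]
```

View pics/w3.png

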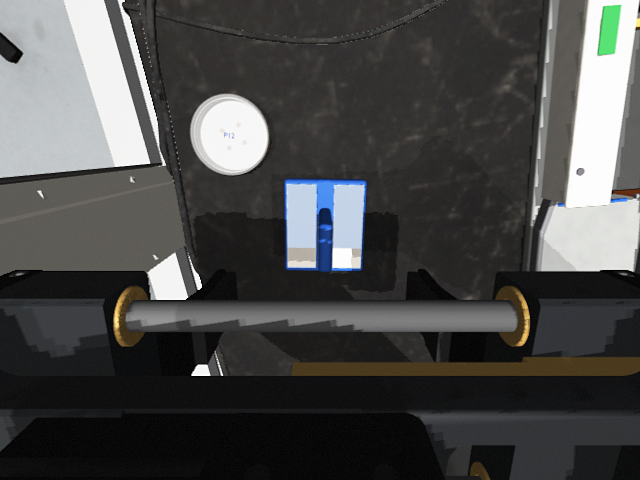

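```bash
python3 - <<'E'
from h import *
plan([519.7,245.5,229.5],-99.3)
E
```

```text
turn [-0.0011 -0.0009 -0.002 ] shift [-0.0002 -0.0009  0.1007] n 2.4144068597927277
```

```bash
python3 - <<'E'
from h import *
T=toolT();print(T[:3,3]);snap('wrist','w4.png')
for t,z in (('carrier',0),('carrier_grip',66)):
    for r in ctrl.place_of('wrist',t)[:1]: print(t,np.round(r['uv'],1),round(r['score'],2),onz('wrist',r['uv'],z,T).round(1))
E
python3 -m inch '[[[0,0,0],[0,0,0.04],1],[[0,0,0],[0,0,0.07],1],[[0,0,0],[0,0,0.08],1],[[0,0,0],[0,0,0.08],1]]'
```

```text
[518.6820903  245.53184004 330.17561522]
carrier [319.6 223.7] 0.97 [521.  246.2   0. ]
carrier_grip [320.1 246.3] 0.66 [518.2 246.1  66. ]
time_s: 4.2
eef_pos: [518.0, 243.7, 248.2]
ee_rot: [-0.002, -0.646, 0.763, -0.0]
force: [-0.1, -0.5, -0.0]
gripper_width: 87.0
```

```bash
python3 - <<'E'
from h import *
T=toolT();print(T[:3,3]);snap('wrist','w5.png');snap('side','s5.png')
plan([519.7,245.5,229.5],-99.3)
E
```

```text
[518.04502307 243.74469897 248.19477619]
turn [-0.0029  0.0002 -0.0033] shift [-0.0002 -0.0002  0.0222] n 0.5329251332537194
```

View pics/w5.png

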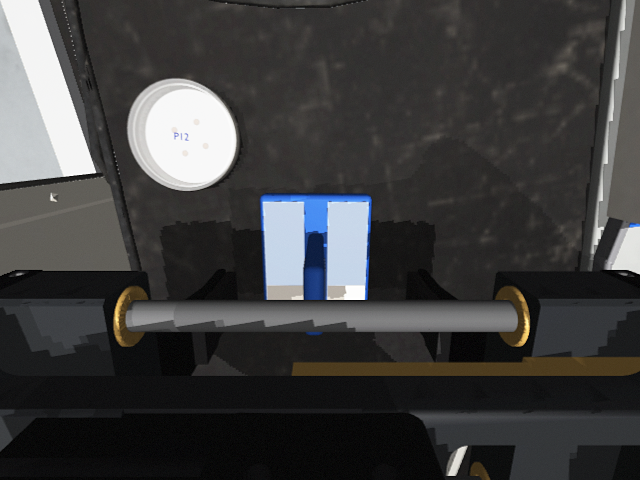

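```bash
python3 -m inch '[[[0,0,-0.003],[-0.0005,0,0.022],1],[[0,0,-0.003],[-0.0005,0,0.022],1],[[0,0,-0.003],[-0.0005,0,0.022],1],[[0,0,-0.003],[-0.0005,0,0.022],1]]' 40
python3 -m inch '[[[0,0,0],[0,0,0],-1],[[0,0,0],[0,0,0],-1],[[0,0,0],[0,0,0],-1],[[0,0,0],[0,0,0],-1],[[0,0,0],[0,0,0],-1],[[0,0,0],[0,0,0],-1],[[0,0,0],[0,0,0],-1],[[0,0,0],[0,0,0],-1]]' 40
```

```text
time_s: 4.63
eef_pos: [520.0, 246.2, 231.5]
ee_rot: [0.002, -0.647, 0.762, -0.001]
force: [-0.9, -0.7, -0.3]
gripper_width: 87.1
time_s: 5.3
eef_pos: [520.0, 246.2, 231.4]
ee_rot: [0.002, -0.647, 0.762, -0.001]
force: [-0.1, 0.1, -0.4]
gripper_width: 41.5
```

```bash
python3 -m inch '[[[0,0,0],[0,0,0],-1],[[0,0,0],[0,0,0],-1],[[0,0,0],[0,0,0],-1],[[0,0,0],[0,0,0],-1]]' 40
python3 - <<'E'
from h import *
T=toolT();print(T[:3,3]);snap('wrist','w6.png');
E
```

```text
time_s: 5.63
eef_pos: [520.0, 246.2, 231.3]
ee_rot: [0.002, -0.647, 0.762, -0.001]
force: [0.1, -0.3, -0.6]
gripper_width: 14.9
[519.99553927 246.18863491 231.3473725 ]
```

View pics/w6.png

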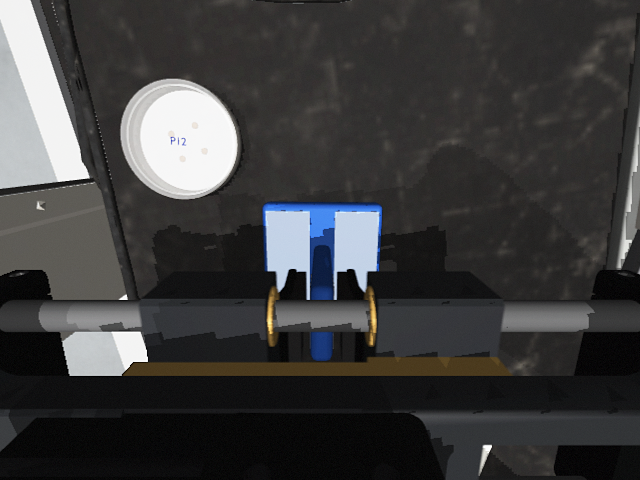

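```bash
python3 -m inch '[[[0,0,0],[0,0,0],-1],[[0,0,0],[0,0,0],-1],[[0,0,0],[0,0,0],-1],[[0,0,0],[0,0,0],-1],[[0,0,0],[0,0,-0.02],-1],[[0,0,0],[0,0,-0.04],-1],[[0,0,0],[0,0,-0.06],-1],[[0,0,0],[0,0,-0.07],-1],[[0,0,0],[0,0,-0.07],-1],[[0,0,0],[0,0,-0.07],-1]]' 40
python3 - <<'E'
from h import *
T=toolT();print(T[:3,3]);snap('wrist','w7.png');snap('side','s7.png');plan([470,13.5,301],-94.6)
E
```

```text
time_s: 6.52
eef_pos: [519.6, 246.0, 301.2]
ee_rot: [0.002, -0.647, 0.762, -0.002]
force: [-0.2, -0.0, -1.1]
gripper_width: 9.6
[519.6399335  246.02498192 301.17002274]
turn [-0.0027 -0.0001 -0.0825] shift [ 0.2371  0.011  -0.0011] n 5.692121606105806
```

View pics/w7.png

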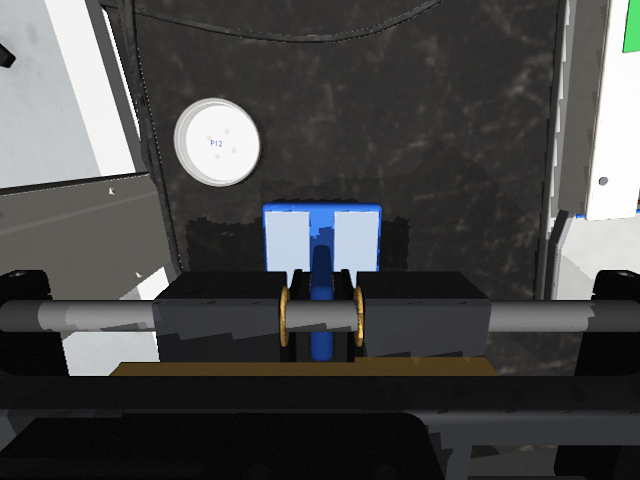

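```bash
python3 -m inch '[[[0,0,-0.02],[0.03,0.002,0],-1],[[0,0,-0.04],[0.07,0.005,0],-1],[[0,0,-0.06],[0.105,0.01,0],-1],[[0,0,-0.08],[0.14,0.014,0],-1],[[0,0,-0.08],[0.175,0.018,0],-1],[[0,0,-0.08],[0.21,0.022,0],-1],[[0,0,-0.08],[0.23,0.024,0],-1],[[0,0,-0.08],[0.237,0.024,0],-1],[[0,0,-0.08],[0.237,0.024,0],-1],[[0,0,-0.08],[0.237,0.024,0],-1],[[0,0,-0.08],[0.237,0.024,0],-1],[[0,0,-0.08],[0.237,0.024,0],-1]]' 40
python3 - <<'E'
from h import *
T=toolT();print(T[:3,3],T[:3,0]);snap('wrist','w8.png');
Z=dict(carrier=T[2,3]-231.3,dock=0,dock_flap=10,dock_roof=45,dock_apron=10)
for t,z in Z.items():
    for r in ctrl.place_of('wrist',t)[:1]: print(t,np.round(r['uv'],1),round(r['score'],2),onz('wrist',r['uv'],z,T).round(1))
snap('scene','sc8.png');snap('side','s8.png')
E
```

```text
time_s: 7.62
eef_pos: [457.4, 17.5, 299.7]
ee_rot: [0.001, -0.678, 0.735, -0.001]
force: [-0.3, 0.3, -0.6]
gripper_width: 9.9
[457.43170614  17.50979408 299.71443913] [-7.95409589e-02 -9.96831337e-01 -7.21714139e-04]
carrier [322.1 259.9] 0.64 [457.4  17.   68.4]
dock [330.2 112.7] 0.66 [554.   3.   0.]
dock_flap [327.6 170.6] 0.67 [510.7   8.4  10. ]
dock_roof [326.2  35. ] 0.77 [595.1   3.6  45. ]
```

View pics/w8.png

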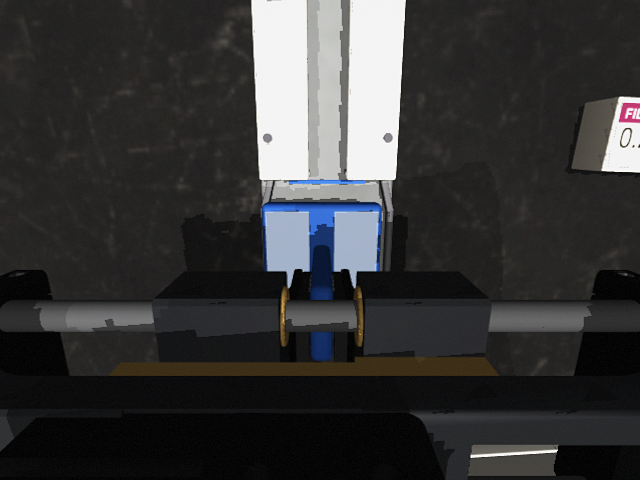

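View pics/s8.png

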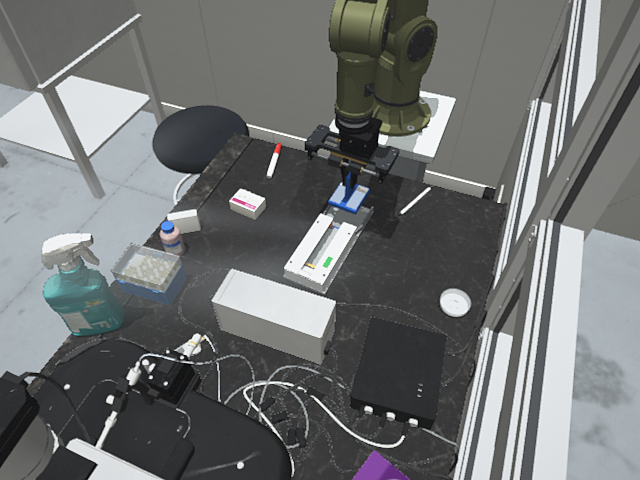

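```bash
python3 - <<'E'
from h import *
T=toolT();print(T[:3,3]);im=snap('wrist','w9.png');
Ti=np.linalg.inv(T)
for t,z in dict(dock=0,dock_flap=10,dock_roof=45).items():
    for r in ctrl.place_of('wrist',t)[:1]:
        X=onz('wrist',r['uv'],z,T);print(t,np.round(r['uv'],1),round(r['score'],2),X.round(1),(Ti@np.append(X,1))[:2].round(1))
g=im.astype(int).min(2)
for row in(60,100,140,170):
    w=g[row]>150;w[:230]=0;w[430:]=0;i=np.where(w)[0];a,b=i[0]-.5,i[-1]+.5
    P=[Ti@np.append(onz('wrist',(u,row),45,T),1) for u in(a,b)]
    print(row,a,b,P[0][:2].round(1),P[1][:2].round(1),'mid',((P[0]+P[1])/2)[0].round(2))
cv2.imwrite('pics/w9b.png',cv2.resize(im[0:280,220:420],None,fx=3,fy=2.1))
u=(Ti@np.append(onz('wrist',(322,181),45,T),1));print(u)
E
```

```text
[457.19592764  15.90571861 299.86535954]
dock [325.5 111.7] 0.8 [554.8   4.4   0. ] [  3.4 -97.5]
dock_flap [323.8 171.2] 0.63 [510.3   9.3  10. ] [  2.1 -52.7]
dock_roof [321.   32.8] 0.88 [596.4   4.5  45. ] [-1.00e-01 -1.39e+02]
60 249.5 398.5 [ -45.1 -123.7] [  48.6 -123.8] mid 1.77
100 251.5 396.5 [ -45.  -100.2] [  48.7 -100.3] mid 1.84
140 253.5 394.5 [-45.  -75.4] [ 48.8 -75.4] mid 1.92
170 255.5 392.5 [-44.6 -55.8] [ 48.6 -55.8] mid 1.97
[  0.61842707 -48.39106579 254.99650627   1.        ]
```

View pics/w9b.png

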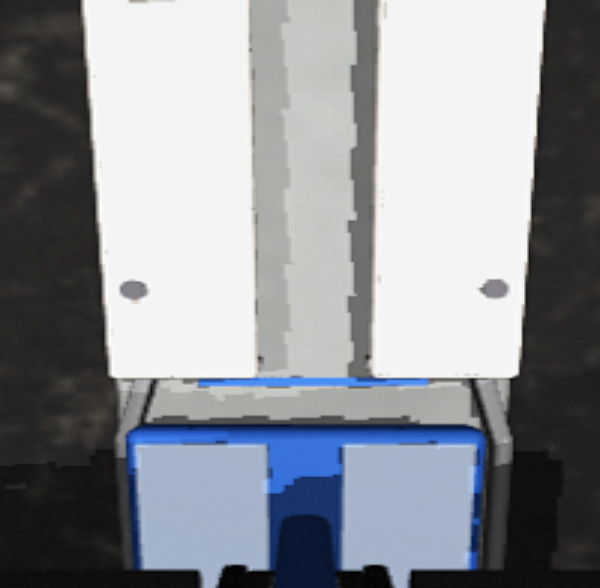

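```bash
python3 -m inch '[[[0,0,0],[0.001,0,0.02],-1],[[0,0,0],[0.001,0,0.035],-1],[[0,0,0],[0.001,0,0.046],-1],[[0,0,0],[0.001,0,0.046],-1],[[0,0,0],[0.001,0,0.046],-1]]' 40
python3 - <<'E'
from h import *
T=toolT();print(T[:3,3],ctrl.get_obs()['force']);im=snap('wrist','w10.png');
Ti=np.linalg.inv(T)
g=im.astype(int).min(2)
for row in(60,90,120):
    w=g[row]>150;w[:200]=0;w[450:]=0;i=np.where(w)[0];a,b=i[0]-.5,i[-1]+.5
    P=[Ti@np.append(onz('wrist',(u,row),45,T),1) for u in(a,b)]
    print(row,a,b,P[0][:2].round(1),P[1][:2].round(1),'mid',((P[0]+P[1])/2)[0].round(2))
cv2.imwrite('pics/w10b.png',cv2.resize(im[0:280,220:420],None,fx=3,fy=2.1))
E
```

```text
time_s: 8.63
eef_pos: [457.1, 14.7, 253.6]
ee_rot: [0.001, -0.677, 0.736, -0.0]
force: [0.2, 0.4, -1.4]
gripper_width: 9.9
[457.05351759  14.67664874 253.61283283] [ 0.15115581  0.39106812 -1.42337615]
60 230.5 414.5 [ -45.8 -113.2] [  47.1 -113.3] mid 0.65
90 232.5 413.5 [-45.7 -99.2] [ 47.6 -99.2] mid 0.93
120 234.5 411.5 [-45.6 -84.5] [ 47.6 -84.6] mid 0.97
```

View pics/w10b.png

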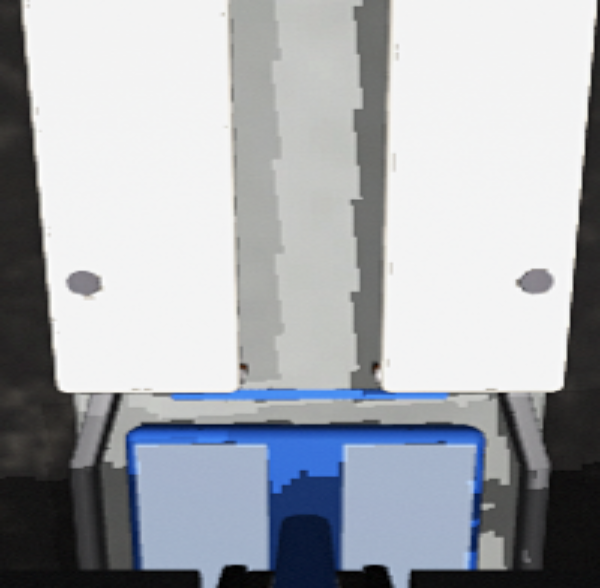

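```bash
python3 -m inch '[[[0,0,0],[0.0003,0,0.006],-1],[[0,0,0],[0.0003,0,0.01],-1],[[0,0,0],[0.0003,0,0.0115],-1],[[0,0,0],[0.0003,0,0.0115],-1],[[0,0,0],[0.0003,0,0.0115],-1]]' 40; python3 -m inch '[[[0,0,0],[0,0,0.0005],-1],[[0,0,0],[0,0,0.001],-1]]'
```

```text
time_s: 9.1
eef_pos: [457.5, 14.4, 242.8]
ee_rot: [0.001, -0.677, 0.736, -0.001]
force: [-0.2, 0.3, -1.7]
gripper_width: 9.4
time_s: 9.27
eef_pos: [457.6, 14.5, 242.0]
ee_rot: [0.001, -0.677, 0.736, -0.001]
force: [-0.9, -0.5, -0.3]
gripper_width: 9.6
```

```bash
python3 -m inch '[[[0,0,0],[0,0,0.0005],-1],[[0,0,0],[0,0,0.0008],-1],[[0,0,0],[0,0,0.0008],-1]]';python3 -m inch '[[[0,0,0],[0,0,0],-0.65],[[0,0,0],[0,0,0],-0.65],[[0,0,0],[0,0,0],-0.65]]'
python3 - <<'E'
from h import *
T=toolT();print(T[:3,3],ctrl.get_obs()['force']);im=snap('wrist','w11.png');snap('side','s11.png')
cv2.imwrite('pics/w11b.png',cv2.resize(im[0:280,220:420],None,fx=3,fy=2.1))
E
```

```text
time_s: 9.52
eef_pos: [457.7, 14.5, 241.3]
ee_rot: [0.001, -0.677, 0.736, -0.001]
force: [-1.0, 0.4, -0.7]
gripper_width: 10.1
time_s: 9.77
eef_pos: [457.8, 14.5, 241.4]
ee_rot: [0.001, -0.677, 0.736, -0.001]
force: [-0.7, 0.0, -0.3]
gripper_width: 14.7
[457.81669539  14.50206743 241.42087115] [-6.84125110e-01  4.54110944e-05 -2.83088214e-01]
```

View pics/w11b.png

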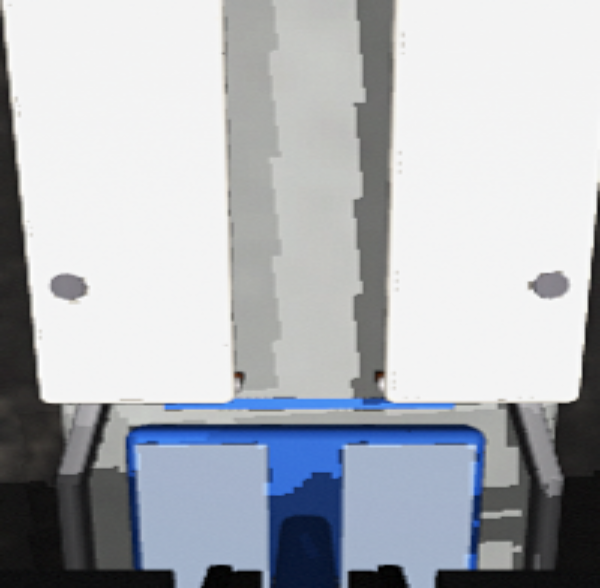

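```bash
python3 -m inch '[[[0,0,0],[0.0005,0,0],-1],[[0,0,0],[0.0005,0,0],-1],[[0,0,0],[0.0005,0,0],-1],[[0,0,0],[0.0005,-0.005,0],-1],[[0,0,0],[0.0005,-0.01,0],-1],[[0,0,0],[0.0005,-0.015,0],-1],[[0,0,0],[0.0005,-0.02,0],-1],[[0,0,0],[0.0005,-0.025,0],-1],[[0,0,0],[0.0005,-0.03,0],-1],[[0,0,0],[0.0005,-0.035,0],-1]]' 40
python3 - <<'E'
from h import *
T=toolT();print(T[:3,3],ctrl.get_obs()['force']);im=snap('wrist','w12.png');snap('side','s12.png')
cv2.imwrite('pics/w12b.png',cv2.resize(im[0:280,220:420],None,fx=3,fy=2.1))
E
```

```text
time_s: 10.7
eef_pos: [492.8, 11.2, 241.5]
ee_rot: [0.001, -0.677, 0.736, -0.001]
force: [-4.2, -0.1, 2.7]
gripper_width: 9.7
[492.75999046  11.21894718 241.49198668] [-4.18669847 -0.06531456  2.72769291]
```

View pics/w12b.png

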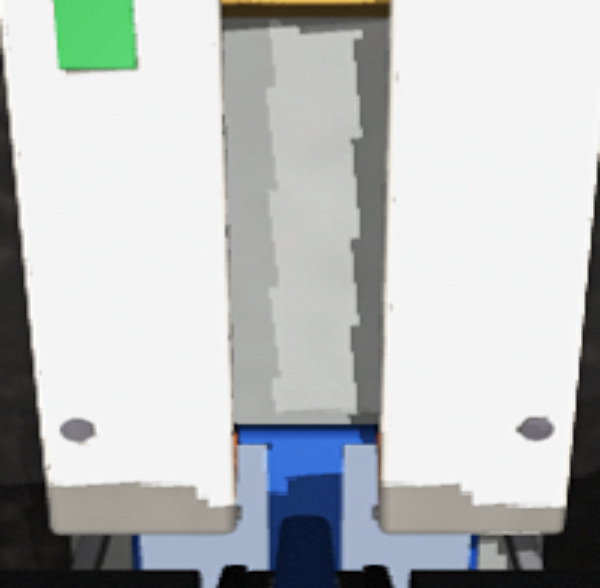

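```bash
python3 - <<'E'
from h import *
T=toolT();Ti=np.linalg.inv(T)
for v,z in((8,15),(8,20),(8,25),(203.5,23.5)): print(v,z,(Ti@np.append(onz('wrist',(322,v),z,T),1))[:2].round(1))
E
python3 -m inch '[[[0,0,0],[0,-0.005,0],-1],[[0,0,0],[0,-0.010,0],-1],[[0,0,0],[0,-0.015,0],-1],[[0,0,0],[0,-0.02,0],-1],[[0,0,0],[0,-0.025,0],-1],[[0,0,0],[0,-0.03,0],-1],[[0,0,0],[0,-0.035,0],-1],[[0,0,0],[0,-0.04,0],-1],[[0,0,0],[0,-0.045,0],-1],[[0,0,0],[0,-0.05,0],-1]]' 40
python3 - <<'E'
from h import *
T=toolT();print(T[:3,3],ctrl.get_obs()['force']);im=snap('wrist','w13.png')
cv2.imwrite('pics/w13b.png',cv2.resize(im[0:280,220:420],None,fx=3,fy=2.1))
E
```

```text
8 15 [   0.4 -142.6]
8 20 [   0.4 -140.9]
8 25 [   0.4 -139.2]
203.5 23.5 [  0.5 -38.8]
time_s: 11.63
eef_pos: [543.9, 6.8, 241.5]
ee_rot: [0.002, -0.677, 0.736, -0.001]
force: [-2.0, 0.4, -0.5]
gripper_width: 9.4
[543.86455967   6.80908989 241.46890202] [-1.9813455   0.44288996 -0.53161346]
```

View pics/w13b.png

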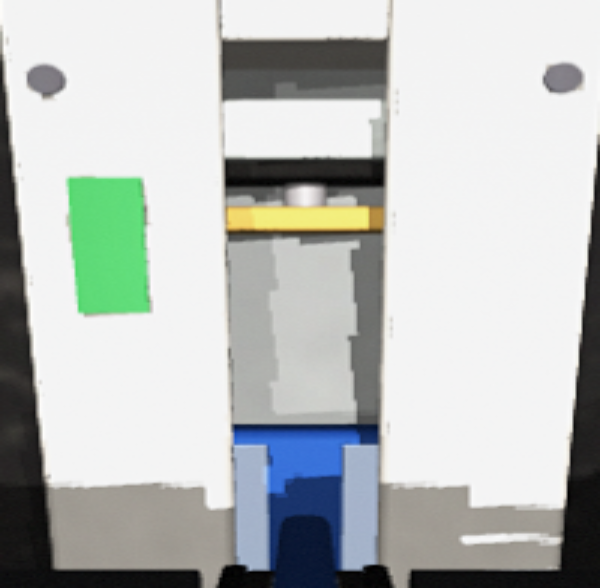

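```bash
python3 - <<'E'
from h import *
T=toolT();Ti=np.linalg.inv(T)
for v,z in((110.5,17),(110.5,22),(110.5,25),(203.5,23.5)): print(v,z,(Ti@np.append(onz('wrist',(322,v),z,T),1))[:2].round(1))
E
python3 -m inch '[[[0,0,0],[0,-0.005,0],-1],[[0,0,0],[0,-0.010,0],-1],[[0,0,0],[0,-0.015,0],-1],[[0,0,0],[0,-0.02,0],-1],[[0,0,0],[0,-0.025,0],-1],[[0,0,0],[0,-0.03,0],-1],[[0,0,0],[0,-0.034,0],-1],[[0,0,0],[0,-0.037,0],-1],[[0,0,0],[0,-0.04,0],-1],[[0,0,0],[0,-0.04,0],-1]]' 40
python3 - <<'E'
from h import *
T=toolT();print(T[:3,3],ctrl.get_obs()['force']);im=snap('wrist','w14.png')
Ti=np.linalg.inv(T);print(Ti[:3,3])
cv2.imwrite('pics/w14b.png',cv2.resize(im[0:280,220:420],None,fx=3,fy=2.1))
E
```

```text
110.5 17 [  0.5 -90.9]
110.5 22 [  0.5 -90.4]
110.5 25 [  0.5 -90.1]
203.5 23.5 [  0.5 -38.7]
time_s: 12.52
eef_pos: [585.3, 3.2, 241.9]
ee_rot: [0.003, -0.677, 0.736, -0.002]
force: [0.1, 0.1, -0.6]
gripper_width: 9.6
[585.2563313    3.19875219 241.94983424] [ 0.1228287   0.10134714 -0.56841154]
[ 52.26828528 584.65187227 237.75016769]
```

View pics/w14b.png

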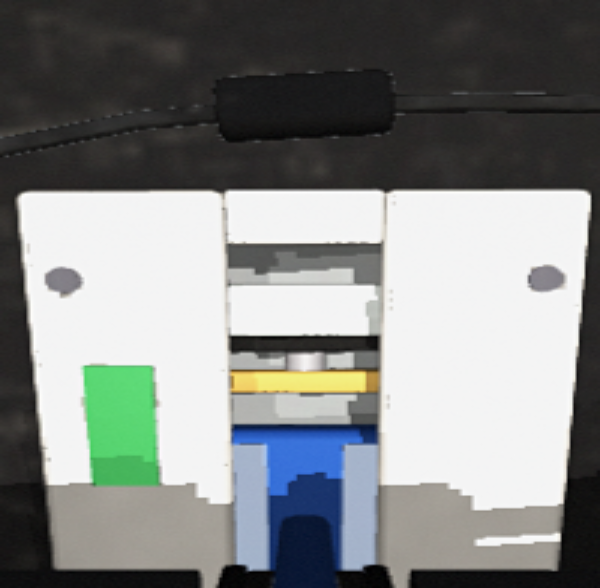

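```bash
python3 -m inch '[[[0,0,0],[0,-0.003,0],-1],[[0,0,0],[0,-0.006,0],-1],[[0,0,0],[0,-0.008,0],-1],[[0,0,0],[0,-0.010,0],-1],[[0,0,0],[0,-0.012,0],-1],[[0,0,0],[0,-0.012,0],-1]]' 40
python3 -m inch '[[[0,0,0],[0,-0.001,0],-1],[[0,0,0],[0,-0.002,0],-1],[[0,0,0],[0,-0.003,0],-1],[[0,0,0],[0,-0.003,0],-1]]'
python3 - <<'E'
from h import *
T=toolT();print(T[:3,3],ctrl.get_obs()['force']);im=snap('wrist','w15.png')
cv2.imwrite('pics/w15b.png',cv2.resize(im[0:280,220:420],None,fx=3,fy=2.1))
E
```

```text
time_s: 13.07
eef_pos: [596.3, 2.4, 241.5]
ee_rot: [0.002, -0.677, 0.736, -0.001]
force: [-2.7, 0.0, 0.4]
gripper_width: 9.8
time_s: 13.4
eef_pos: [598.6, 2.3, 241.7]
ee_rot: [0.001, -0.677, 0.736, -0.0]
force: [-6.2, -0.2, 2.9]
gripper_width: 9.6
[598.62619359   2.33268824 241.66041187] [-6.22305122 -0.23709121  2.8734086 ]
```

View pics/w15b.png

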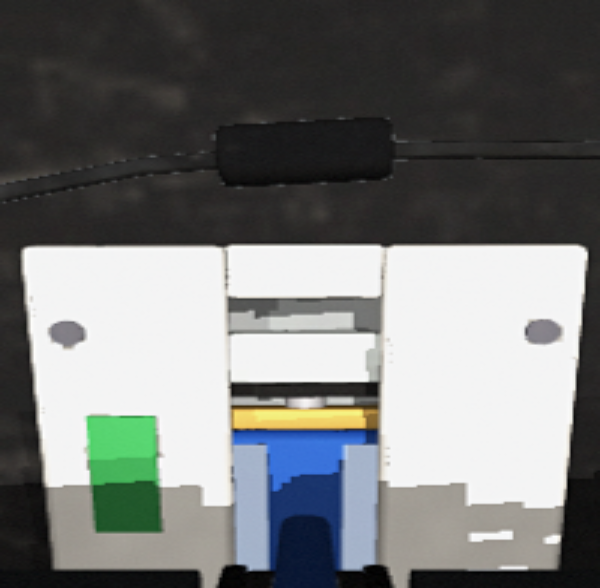

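```bash
python3 -m inch '[[[0,0,0],[0,-0.001,0],-1],[[0,0,0],[0,-0.002,0],-1],[[0,0,0],[0,-0.003,0],-1],[[0,0,0],[0,-0.003,0],-1]]'
python3 -m inch '[[[0,0,0],[0,-0.001,0],-1],[[0,0,0],[0,-0.002,0],-1],[[0,0,0],[0,-0.002,0],-1]]'
python3 - <<'E'
from h import *
T=toolT();print(T[:3,3],ctrl.get_obs()['force']);im=snap('wrist','w16.png')
cv2.imwrite('pics/w16b.png',cv2.resize(im[80:280,220:420],None,fx=3,fy=3))
E
```

```text
time_s: 13.78
eef_pos: [601.1, 2.2, 241.7]
ee_rot: [-0.0, -0.677, 0.736, 0.001]
force: [-6.4, 0.1, 4.6]
gripper_width: 9.7
time_s: 14.03
eef_pos: [602.5, 2.2, 241.8]
ee_rot: [-0.001, -0.677, 0.736, 0.001]
force: [-6.6, 0.3, 3.9]
gripper_width: 9.6
[602.53598248   2.17852258 241.81773229] [-6.60989388  0.30186219  3.92746556]
```

View pics/w16b.png

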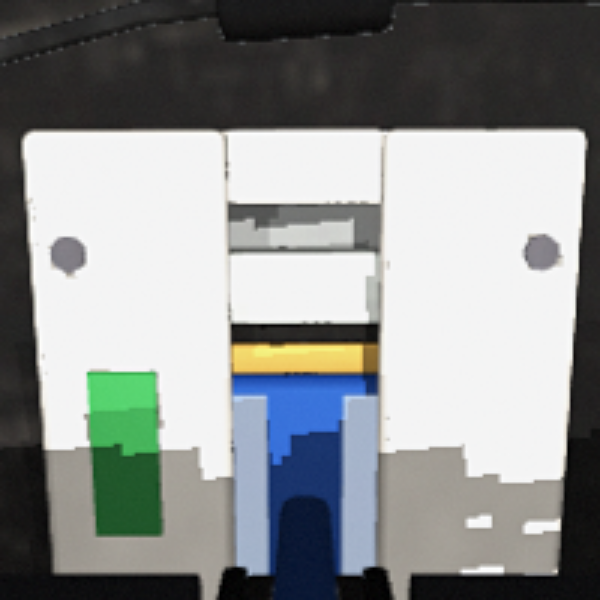

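```bash
for i in 1; do python3 -m inch '[[[0,0,0],[0,-0.001,0],-1],[[0,0,0],[0,-0.0015,0],-1],[[0,0,0],[0,-0.0015,0],-1]]'; done
```

```text
time_s: 14.33
eef_pos: [603.4, 2.2, 241.9]
ee_rot: [-0.002, -0.677, 0.736, 0.002]
force: [-6.1, 0.4, 4.6]
gripper_width: 9.8
```

```bash
python3 -m inch '[[[0,0,0],[0,-0.001,0],-1],[[0,0,0],[0,-0.0015,0],-1],[[0,0,0],[0,-0.0015,0],-1]]'
```

```text
time_s: 14.58
eef_pos: [604.4, 2.2, 242.0]
ee_rot: [-0.003, -0.677, 0.736, 0.003]
force: [-5.3, -1.2, 4.2]
gripper_width: 9.3
```

```bash
python3 -m inch '[[[0,0,0],[0,-0.001,0],-1],[[0,0,0],[0,-0.0015,0],-1],[[0,0,0],[0,-0.0015,0],-1]]'
```

```text
time_s: 14.83
eef_pos: [605.3, 2.2, 242.1]
ee_rot: [-0.004, -0.677, 0.736, 0.003]
force: [-5.5, -0.5, 3.9]
gripper_width: 9.8
```

```bash
python3 - <<'E'
from h import *
T=toolT();print(T.round(4));im=snap('wrist','w17.png')
cv2.imwrite('pics/w17b.png',cv2.resize(im[130:280,280:370],None,fx=6,fy=4))
print(ctrl.get_obs()['force'],ctrl.get_obs()['torque'])
E
```

```text
[[-8.250000e-02 -9.965000e-01 -1.040000e-02  6.053372e+02]
 [-9.966000e-01  8.250000e-02 -7.000000e-04  2.200400e+00]
 [ 1.600000e-03  1.030000e-02 -9.999000e-01  2.420501e+02]
 [ 0.000000e+00  0.000000e+00  0.000000e+00  1.000000e+00]]
[-6.05039474  0.01982489  2.97079104] [ 0.0919053   1.36054283 -0.04447306]
```

View pics/w17b.png

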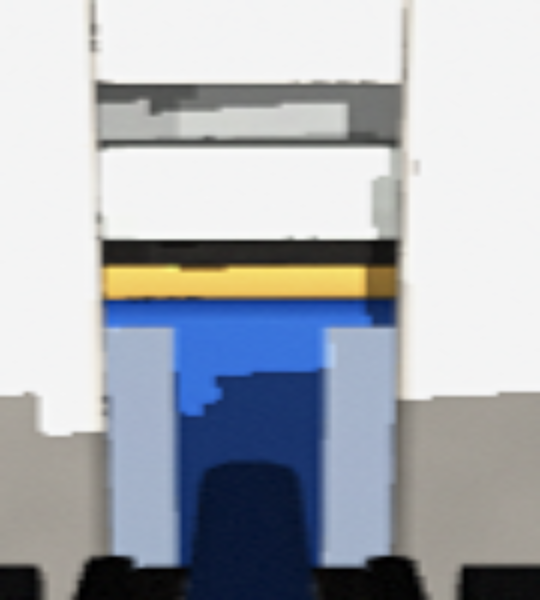

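```bash
python3 -m inch '[[[0.003,0,0],[0,0,0],-1],[[0.006,0,0],[0,0,0],-1],[[0.01,0,0],[0,0,0],-1],[[0.01,0,0],[0,0,0],-1]]'
```

```text
time_s: 15.22
eef_pos: [604.6, 2.3, 241.8]
ee_rot: [-0.002, -0.677, 0.736, 0.0]
force: [-4.6, -0.3, 2.9]
gripper_width: 9.8
```

```bash
python3 -m inch '[[[0.003,0,0],[0,-0.001,0],-1],[[0.005,0,0],[0,-0.0015,0],-1],[[0.005,0,0],[0,-0.002,0],-1]]'; python3 -c "
from h import *
T=toolT();print(T[:3,2],(T@[0,0,163.5,1])[:3])"
```

```text
time_s: 15.47
eef_pos: [605.8, 2.3, 241.7]
ee_rot: [-0.001, -0.677, 0.736, -0.001]
force: [-7.7, 0.9, 4.9]
gripper_width: 9.6
[-2.67546404e-04 -2.45536552e-03 -9.99996950e-01] [605.80447074   1.88883333  78.23786749]
```

```bash
python3 -m inch '[[[0.001,0,0],[0,-0.001,0],-1],[[0.003,0,0],[0,-0.0015,0],-1],[[0.003,0,0],[0,-0.0015,0],-1]]'; python3 -c "
from h import *
T=toolT();print(T[:3,2],(T@[0,0,163.5,1])[:3])"
```

```text
time_s: 15.72
eef_pos: [606.2, 2.4, 241.8]
ee_rot: [-0.002, -0.677, 0.736, -0.001]
force: [-8.8, -0.0, 5.9]
gripper_width: 10.1
[-0.00160126 -0.00312065 -0.99999385] [605.90587195   1.88238583  78.29772648]
```

```bash
python3 -m inch '[[[0.002,0,0],[0,-0.001,0],-1],[[0.003,0,0],[0,-0.0018,0],-1],[[0.003,0,0],[0,-0.0018,0],-1]]'; python3 - <<'E'
from h import *
T=toolT();print(T[:3,2],(T@[0,0,163.5,1])[:3]);im=snap('wrist','w18.png')
cv2.imwrite('pics/w18b.png',cv2.resize(im[130:280,280:370],None,fx=6,fy=4))
E
```

```text
time_s: 15.97
eef_pos: [606.6, 2.5, 241.8]
ee_rot: [-0.003, -0.677, 0.736, -0.0]
force: [-10.2, -0.7, 7.6]
gripper_width: 10.1
[-0.00367558 -0.00382274 -0.99998594] [606.02808514   1.91787161  78.35080244]
```

View pics/w18b.png

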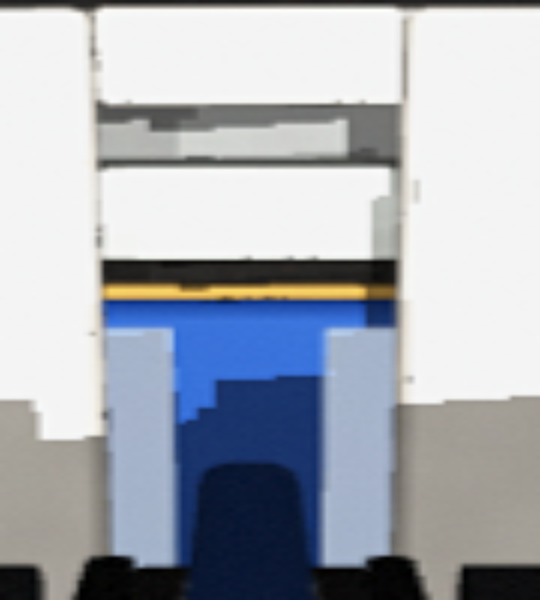

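```bash
python3 -m inch '[[[0,0,0],[0,0,0],-1],[[0,0,0],[0,0,0],-0.6],[[0,0,0],[0,0,0],-0.4],[[0,0,0],[0,0,0],-0.2],[[0,0,0],[0,0,0],-0.2],[[0,0,0],[0,0,0],-0.2]]'; python3 - <<'E'
from h import *
T=toolT();print(T[:3,2],(T@[0,0,163.5,1])[:3]);im=snap('wrist','w19.png')
cv2.imwrite('pics/w19b.png',cv2.resize(im[130:280,280:370],None,fx=6,fy=4))
E
```

```text
time_s: 16.52
eef_pos: [606.9, 2.5, 242.0]
ee_rot: [-0.002, -0.677, 0.736, -0.0]
force: [-0.6, 0.5, -0.5]
gripper_width: 31.9
[-0.00266623 -0.00370422 -0.99998958] [606.49648313   1.89900084  78.47543164]
```

View pics/w19b.png

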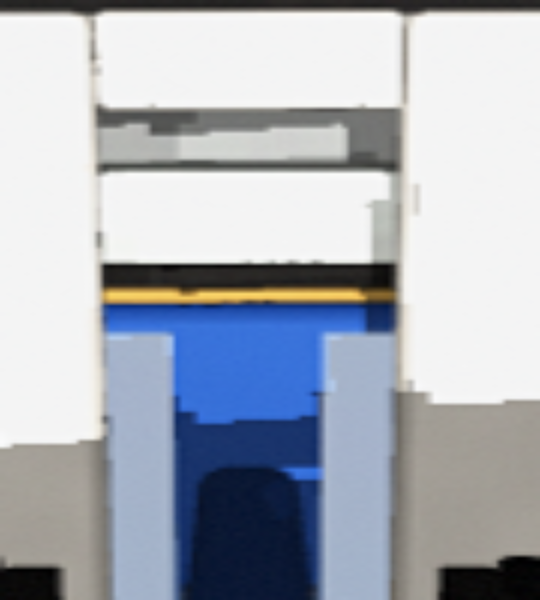

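```bash
python3 -m inch '[[[0,0,0],[0,0,-0.01],-0.1],[[0,0,0],[0,0,-0.03],0],[[0,0,0],[0,0,-0.06],0.5],[[0,0,0],[0,0,-0.09],1],[[0,0,0],[0,0,-0.12],1],[[0,0,0],[0,0,-0.14],1],[[0,0,0],[0,0,-0.14],1],[[0,0,0],[0,0,-0.14],1]]'; python3 - <<'E'
from h import *
T=toolT();print(T[:3,3]);im=snap('wrist','w20.png');snap('side','s20.png');snap('scene','sc20.png')
for t,z in dict(carrier=10,carrier_grip=76,dock=0,dock_flap=10,dock_roof=45).items():
    for r in ctrl.place_of('wrist',t)[:1]: print(t,np.round(r['uv'],1),round(r['score'],2),onz('wrist',r['uv'],z,T).round(1))
s=cv2.imread('pics/s20.png');cv2.imwrite('pics/s20b.png',cv2.resize(s[180:300,260:400],None,fx=5,fy=5,interpolation=cv2.INTER_CUBIC))
E
```

```text
time_s: 17.23
eef_pos: [607.6, 3.3, 384.1]
ee_rot: [-0.001, -0.677, 0.736, -0.002]
force: [-0.2, -0.6, -1.3]
gripper_width: 75.2
[607.59071715   3.28544738 384.05954076]
carrier [634.7  97.7] 0.68 [ 700.2 -313.    10. ]
carrier_grip [322.2 237.2] 0.84 [602.3   1.4  76. ]
dock [323.1 262. ] 0.78 [553.5   3.8   0. ]
dock_flap [319.9 301.7] 0.92 [509.8  11.   10. ]
dock_roof [320.9 236.4] 0.8 [595.1   3.1  45. ]
```

View pics/w20.png

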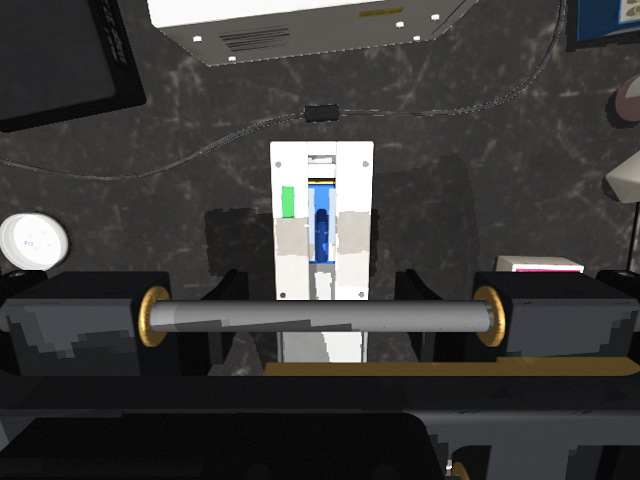

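View pics/s20b.png

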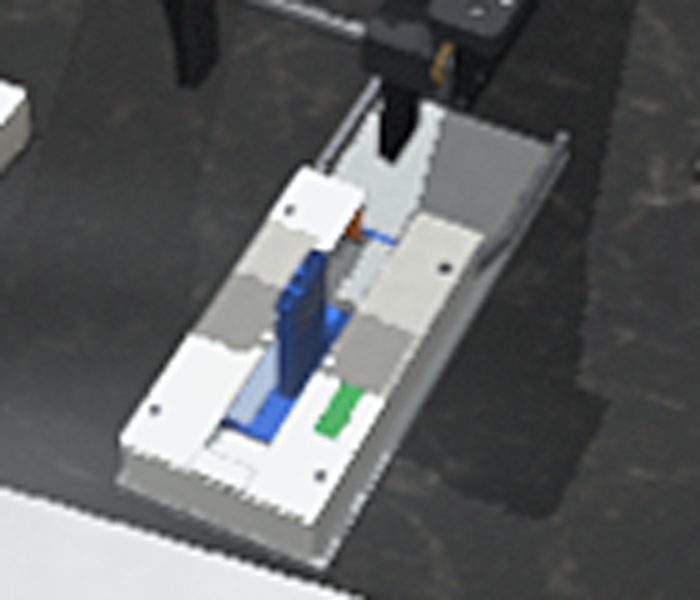

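```bash
python3 -c "
from h import *
im=snap('wrist','w21.png');cv2.imwrite('pics/w21b.png',cv2.resize(im[130:310,260:390],None,fx=4,fy=3.3,interpolation=cv2.INTER_CUBIC))"
```

```text
(no output)
```

View pics/w21b.png

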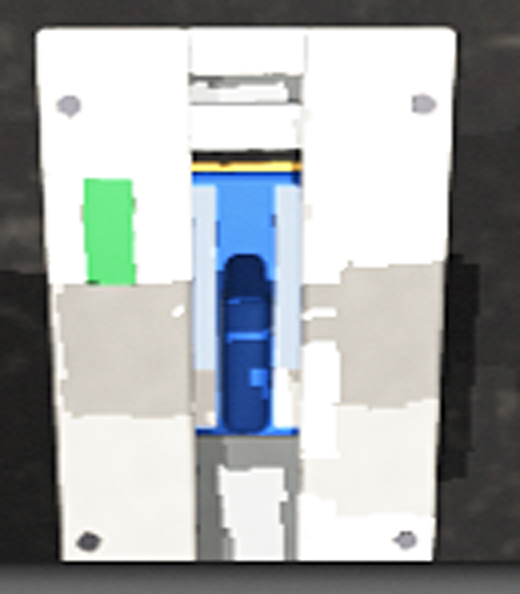

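The carrier lies straight and centred in the bay against the brass plate, with no plunger rod showing.

```bash
python3 -c "
from station import ctrl
print(ctrl.job_done())"
```

```text
the job is handed in; nothing more can be done
None
```

I laid the carrier flat on the apron, slid it in through the flap and pushed until I felt the firm stop, then let go, raised the gripper clear and handed the job in. No verdict was reported. It took about 17 s of robot time.

- **Push:** The plunger moved at about 6 N. The push force then rose to a peak of 10.2 N with almost no further movement, about 10 mm after first contact. The images agree: roughly 10 mm of plunger travel, and its rod is no longer visible.
- **Final position:** The carrier sits straight and centred in the bay at about dock x = +47 mm. Its tail is well past the flap, and in the side view the orange of the flap appears to hang shut, though only part of it can be seen.
- **Bystanders:** I only checked them by eye in the last pictures. The gripper never went near them.
- **Disagreements:** The grip-point network placed the fin about 4 mm behind where the gripper had last held it. That fits the carrier having sat 3–4 mm back in the grip throughout. In the last wrist picture, the network's find for the whole carrier was plainly wrong, so I ignored it.
- **Tilt during the push:** The tool leaned by about 0.01 rad, which I corrected before the final push.

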